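# Put the die-clamping hardware back in the bin carrier

## Robot

A 6-joint arm with a two-finger parallel gripper is mounted at the origin on the work surface. World frame = base frame: x ahead of the robot, y to its left, z up, the work surface at z = 0. Lengths are in mm, angles in rad, forces in N, time in s.
With the tool pointing down it reaches from about 250 to 775 mm from the base axis. Payload 4 kg.
Tool frame: the origin (TCP) lies at the very end of the fingers, on their centre line; the grasp point (between the pads) lies 19 mm behind it; z points along the fingers, y is the line along which they close (so a half turn about z gives the same grasp; the last joint's range is limited). The gripper opens to 85 mm and grips with 20 to 120 N. Pads are 22 mm wide; open, the fingers measure 114 mm over their backs; the gripper's body (76 mm by 85 mm) begins 54 mm behind the grasp point. The pads swing forward as they close: fully open they stand 13 mm farther back than shut.
Start: joints at [1.183, 0.087, 1.371, -0, 1.684, -0.103], TCP at [154.541, 527.862, 191.841] pointing down, gripper open.
Joint ranges: [-3.1, 3.1], [-0.76, 2.03], [0.27, 2.55], [-1.08, 4.22], [0.17, 2.65], [-2.57, 2.57]. Speed limits (rad/s): [2.79, 2.79, 3.14, 3.14, 3.14, 3.14].

## Interface

Orientations are given as a unit quaternion [x, y, z, w].
In Python, from plant import sense, snapshot, job_done gives the robot as it stands.
- The arm moves only by the tool jog_arm, never from a script. Its arguments are lists of equal length, an entry for each row: "slide": the shift along the tool's x, y, z in m, a list of three; "delta_rot": the turn, a rotation vector about the tool's x, y, z in rad, a list of three; "gripper": the opening, from -1 (shut) to 1 (fully open). In form: {"slide": [[tx, ty, tz], ...], "delta_rot": [[ax, ay, az], ...], "gripper": [gripper, ...]}. A call has 1 to 20 rows; each row shifts and turns the commanded pose from where the row before left it, along the tool's axes as they then stand; what a row does not reach is not made up. A row lasts 1/10 s, in which the tool goes at most 50 mm and 8.59 degrees, less where a joint would pass 70% of its speed; a pose out of reach is approached as far as the arm can. A call with a gripper value outside its range is refused whole. The fingers move at their own pace and stop on an object; the grip force is fixed at half the most. Time passes only in rows, so rows that do not move let the fingers close. It gives the time, the measured TCP pose, the force, the opening and the grip force at its end, in the units of the state.
- sense(): the state, without advancing time (a new reading comes with each control period).
- snapshot(name): name is "scene" or "side" or "wrist"; returns a dict with "color" (480x640x3 uint8, red, green, blue), "intrinsics" (3x3 intrinsics, pixels), "view" (4x4, takes a point from world to camera coordinates). Camera axes: x right, y down, z forward; pixel columns grow to the right and rows downward; lengths in mm; the calibration is good to about 2 mm. A picture is of the moment at which its call begins. There is no depth.
- job_done(): hands the job in; it is judged then, once.
The state is a dict: "clock": time; "joint_pos": joint angles; "qd": joint speeds; "joint_torque": joint torques, N m; "ee_pos": TCP position; "orientation": TCP orientation; "force": force on the tool from outside, world axes, zero at the start; "ft_torque": the same for the moment, N m; "gripper_width": opening from 0.0 (shut) to 1.0 (fully open); "grasp_force": force on a finger pad.
Only numpy, scipy, OpenCV 4.12 (cv2) and the standard library are available. Lean on these libraries where they do the work, as an engineer would, in place of code of your own. Each camera call takes 0.05 s, during which the arm holds its last target. There are 200 camera calls.

## Task

After a die change, loose clamping hardware is left on the bench: put the flange nut, the T-slot nut, the step block and the eye nut back into the bin carrier, each in the yellow bin that already holds its own kind, standing upright on the bin's floor as its mates do. The plain nut without a collar and the plain packing block without steps have no bin here: leave them where they lie.

Things in the scene. Friction and masses are not known exactly. Their poses are not given: they have to be found in the camera images.
- flange_nut_mid (a point): Flange nut M24 (blackened steel, 0.25 kg): a hexagon 36 mm across the flats and 36 mm tall in all, whose foot is a round collar 50 mm across and 8 mm thick. This point is its centre, 18 mm above its underside; z up its bore. Two flats face its +y and -y: pinch it there, above the collar. Starts upright on the bench.
- tee_nut_mid (a point): T-slot nut M24 (blackened steel, 0.32 kg), an upside-down T: base 44 x 44 x 18 mm, and on it a neck 28 mm wide (x) that runs the full 44 mm along y; 36 mm tall in all, threaded hole in the top. This point is its centre, 18 mm above its underside. The faces at +y and -y are flush over the full height, 44 mm apart: pinch it there. Starts upright on the bench.
- step_block_mid (a point): Step block (blackened steel, 0.44 kg): a staircase of six steps, 60 mm long (x), 32 mm wide (y); the steps rise towards +x from 13 to 48 mm, 10 mm run and 7 mm rise each, so its weight lies about 7 mm to the +x side. Flat sides at +y and -y, 32 mm apart: pinch it there. This point is on its mid-length and mid-width, 24 mm above its underside. Starts upright on the bench.
- eye_nut_mid (a point): Lifting eye nut (blackened steel, 0.45 kg): a ring of 16 mm round bar standing upright in its x-z plane, 72 mm over all, on a round foot 40 mm across; 72 mm tall in all. This point is the centre of the ring's hole, 36 mm above its underside; the middle of the top of the ring's bar is 28 mm above this point, and is pinched across y (16 mm). Starts upright on the bench.
- plain_nut_mid (a point): Look-alike: plain hexagon nut M24, 36 mm across the flats, 36 mm tall, with no collar. It has no bin here and stays where it lies. This point is its centre, 18 mm above its underside.
- packing_block_mid (a point): Look-alike: plain packing block 60 x 32 x 48 mm (x, y, z), the size of the step block but a full block without steps. It has no bin here and stays where it lies. This point is its centre, 24 mm above its underside.
- bin_flange_nut: Bin holding one flange nut, loose at its back wall. One of four fixed yellow open bins alike, side by side in any order in a grey carrier: 187 mm deep (x), 105 wide (y), 65 high; walls 3.5 thick, floor 4 thick. Origin: centre of its underside, +x to its back wall, z up. Low front wall (-x) 30 high, sides slope up from it over 40. Free floor: x -90 to +37 mm.
- bin_tee_nut: Bin holding two T-slot nuts, loose at its back wall. One of four fixed yellow open bins alike, side by side in any order in a grey carrier: 187 mm deep (x), 105 wide (y), 65 high; walls 3.5 thick, floor 4 thick. Origin: centre of its underside, +x to its back wall, z up. Low front wall (-x) 30 high, sides slope up from it over 40. Free floor: x -90 to +37 mm.
- bin_step_block: Bin holding one step block, loose at its back wall. One of four fixed yellow open bins alike, side by side in any order in a grey carrier: 187 mm deep (x), 105 wide (y), 65 high; walls 3.5 thick, floor 4 thick. Origin: centre of its underside, +x to its back wall, z up. Low front wall (-x) 30 high, sides slope up from it over 40. Free floor: x -90 to +37 mm.
- bin_eye_nut: Bin holding one eye nut, loose at its back wall. One of four fixed yellow open bins alike, side by side in any order in a grey carrier: 187 mm deep (x), 105 wide (y), 65 high; walls 3.5 thick, floor 4 thick. Origin: centre of its underside, +x to its back wall, z up. Low front wall (-x) 30 high, sides slope up from it over 40. Free floor: x -90 to +37 mm.
Not all that is in view belongs to the job. What is shaped like the part that bears tee_nut_mid but blue or green is not meant.

How it is judged:
By the outcome, as a careful person would: the job done as asked, in the order asked, and still so for the second after the job is handed in, with the robot touching nothing.
It also fails if it takes over 96 s, if anything falls off the work surface, if the arm or the gripper's body presses on something with over 40 N, if the wrist force passes 120 N, or if a joint passes its speed limit or range.

## Working session

There is one attempt and no reset: what is moved stays moved. The work goes in short steps, Python scripts to look and compute and a tool call to move; the robot and the scene stay as the last step left them, time stands still between calls to the robot, and variables do not carry over. Pictures are saved under pics/ and viewed, at most 14 in all, crops included, and the job is handed in when it is done.

Besides the shell and the picture viewer there is one more tool, called after ">>>" as name(argument=value, ...) on one line, values as JSON. jog_arm: Moves the arm, as the interface text tells. Its arguments: {"type":"object","properties":{"slide":{"type":"array"},"delta_rot":{"type":"array"},"gripper":{"type":"array"}},"required":["slide","delta_rot","gripper"]}

```bash
mkdir -p pics
cat > h.py <<'E'
import numpy as np, cv2
from plant import sense, snapshot, job_done
def grab(n,f):
    s=snapshot(n); cv2.imwrite('pics/'+f+'.png',s['color'][:,:,::-1]); np.savez('pics/'+f,K=s['intrinsics'],V=s['view']); return s
def ray(f,u,v,z):
    d=np.load('pics/'+f+'.npz');K,V=d['K'],d['V']
    R,t=V[:3,:3],V[:3,3]; c=-R.T@t; r=R.T@np.linalg.inv(K)@np.array([u,v,1.]); return c+r*(z-c[2])/r[2]
def proj(f,P):
    d=np.load('pics/'+f+'.npz');K,V=d['K'],d['V']
    p=K@(V[:3,:3]@np.array(P,float).T+V[:3,3:4]); return (p[:2]/p[2]).T
E
python3 - <<'E'
from h import *
for n in('scene','side','wrist'):
    s=grab(n,n+'0'); V=s['view']; print(n,s['intrinsics'][0,0],(-V[:3,:3].T@V[:3,3]).round(),V[2,:3].round(2))
print(sense())
E
```

```text
scene 606.2904203112361 [1305. -346.  994.] [-0.63  0.29 -0.72]
side 620.9441627321738 [  446. -1011.   652.] [ 0.05  0.86 -0.52]
wrist 386.3325426550374 [ 82. 547. 374.] [ 0.28 -0.09 -0.95]
{'clock': 0.15, 'joint_pos': array([ 1.18288807e+00,  8.78308463e-02,  1.37189603e+00, -1.74542685e-05,
        1.68362774e+00, -1.03074226e-01]), 'qd': array([ 0.00146206, -0.00089651, -0.0022765 ,  0.00162254, -0.00358052,
       -0.00180189]), 'joint_torque': array([ 1.75964207e-03, -3.52371132e+01, -3.13679266e+01, -1.76162748e-04,
        8.04868760e-03, -5.40059261e-06]), 'ee_pos': array([154.3737833 , 527.41919475, 190.88877459]), 'orientation': array([ 1.41936982e-01,  9.89875304e-01, -8.56675746e-04, -2.05694996e-04]), 'force': array([ 0.31092188, -0.43019238, -0.33311696]), 'ft_torque': array([ 0.00492542, -0.01153568, -0.05401028]), 'grasp_force': 0.0, 'gripper_width': 0.9995751660594199}
```

View pics/scene0.png

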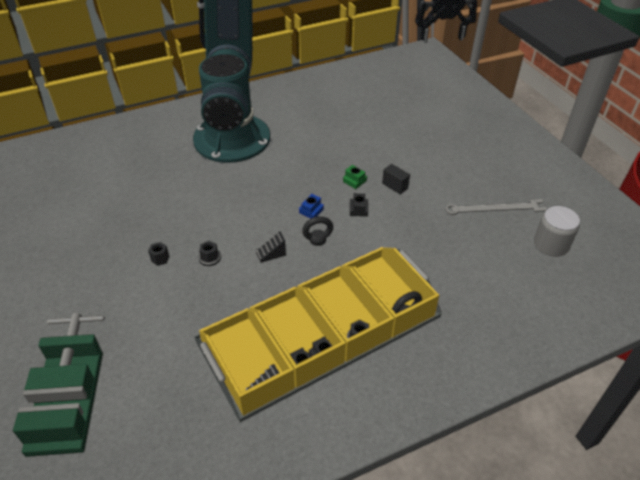

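View pics/side0.png

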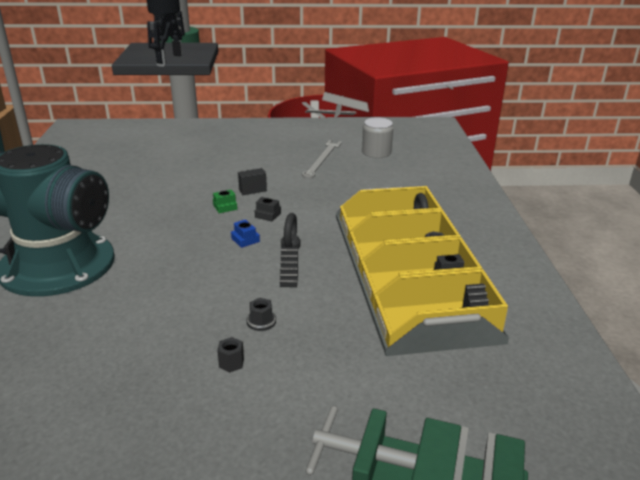

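The scene view shows these candidates. "Side" marks the same part in the side view.

| Part | Scene pixel | Side pixel |
|---|---|---|
| Plain nut (leave) | (158,252) | (230,354) |
| Flange nut (has a collar) | (208,250) | (261,313) |
| Step block | (272,247) | (289,265) |
| Eye nut | (318,230) | (291,230) |
| Blue and green T-nuts (not meant) | (311,205), (354,176) | |
| Black T-nut (meant) | (359,205) | (267,208) |
| Packing block (leave) | (396,178) | |

From near to far in the side view, the bins are step, tee, flange and eye. I'll confirm these with enlarged crops.

Run:
```python
from h import *
a=cv2.imread('pics/scene0.png')[160:275,140:380]; b=cv2.imread('pics/side0.png')[170:340,210:320]
cv2.imwrite('pics/c1.png',cv2.resize(a,None,fx=3.3333,fy=3.3333,interpolation=cv2.INTER_CUBIC))
cv2.imwrite('pics/c2.png',cv2.resize(b,None,fx=3.5,fy=3.5,interpolation=cv2.INTER_CUBIC))
for n,u,v,z in(('flange',208,250,18),('step',272,247,24),('eye',318,230,36),('tee',359,205,18)):print(n,ray('scene0',u,v,z).round())
for n,u,v,z in(('flange',261,313,18),('step',289,265,24),('eye',291,230,36),('tee',267,208,18)):print(n,ray('side0',u,v,z).round())
for u,v in ((201,329),(237,393+7),(438,298),(392,250)):print(ray('scene0',u,v,50).round())
```

```text
flange [ 388. -185.   18.]
step [444. -56.  24.]
eye [449.  52.  36.]
tee [398. 182.  18.]
flange [ 392. -189.   18.]
step [439. -55.  24.]
eye [444.  52.  36.]
tee [392. 179.  18.]
[ 607. -264.   50.]
[ 775. -252.   50.]
[731. 182.  50.]
[581. 164.  50.]
```

View pics/c1.png

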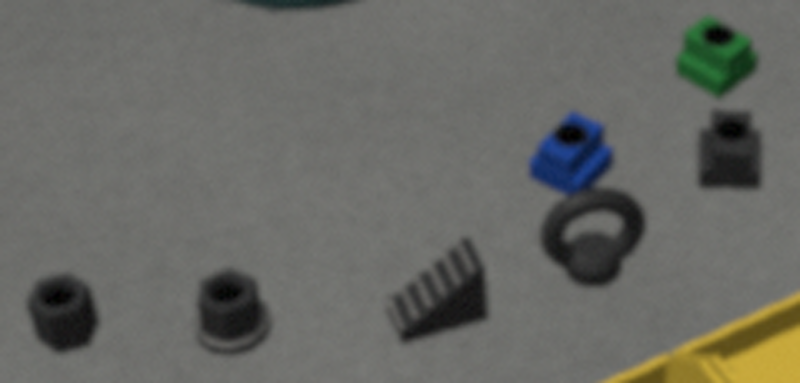

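View pics/c2.png

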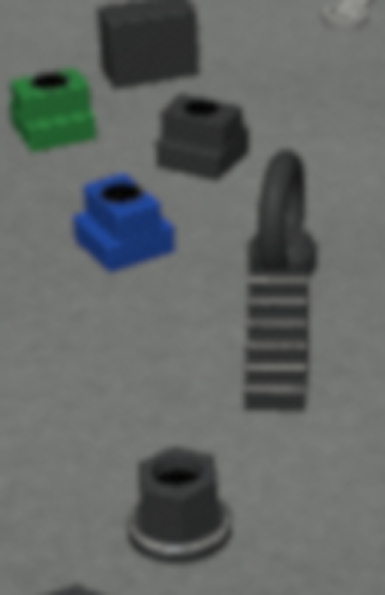

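The crops confirm the choice: the flange nut has a collar, the step block has steps, and the black T-nut is the only uncoloured one. Next I fit silhouettes in both views to get the poses.

```bash
cat > fit.py <<'E'
from h import *
from scipy.optimize import minimize
S=4
def box(x0,x1,y0,y1,z0,z1): return np.array([[x,y,z] for x in(x0,x1) for y in(y0,y1) for z in(z0,z1)],float)
def cyl(r,z0,z1,n=24,ph=0): a=ph+np.arange(n)*2*np.pi/n; return np.array([[r*np.cos(t),r*np.sin(t),z] for t in a for z in(z0,z1)])
def torus():
    out=[]
    for t in np.arange(20)*np.pi/10:
        seg=[]
        for q in(t,t+np.pi/10):
            for b in np.arange(8)*np.pi/4:
                R=28+8*np.cos(b); seg.append([R*np.cos(q),8*np.sin(b),36+R*np.sin(q)])
        out.append(np.array(seg))
    return out
M={'flange':[cyl(25,0,8),cyl(20.785,0,36,6)],
 'tee':[box(-22,22,-22,22,0,18),box(-14,14,-22,22,0,36)],
 'step':[box(-30+10*i,-20+10*i,-16,16,0,13+7*i) for i in range(6)],
 'eye':torus()+[cyl(20,0,16)],
 'nut':[cyl(20.785,0,36,6)],'pack':[box(-30,30,-16,16,0,48)]}
def bins(p):
    x,y,th,pitch,z0=p; out=[]
    for k in range(4):
        o=(k-1.5)*pitch
        B=[box(-93.5,93.5,-52.5,52.5,0,4),box(90,93.5,-52.5,52.5,0,65),box(-93.5,-90,-52.5,52.5,0,30)]
        for s in(-52.5,49): B.append(np.array([[a,b,c] for a,c in((-93.5,0),(93.5,0),(93.5,65),(-53.5,65),(-93.5,30)) for b in(s,s+3.5)]))
        out+=[b+[0,o,z0] for b in B]
    return [pose(b,x,y,th) for b in out]
def pose(P,x,y,th):
    c,s=np.cos(th),np.sin(th); return P@np.array([[c,s,0],[-s,c,0],[0,0,1]])+[x,y,0]
def render(f,parts,roi):
    u0,v0,u1,v1=roi; m=np.zeros(((v1-v0)*S,(u1-u0)*S),np.uint8)
    for P in parts:
        q=(proj(f,P)-[u0,v0]+.5)*S-.5
        h=cv2.convexHull(q.astype(np.float32)); cv2.fillConvexPoly(m,np.round(h*16).astype(np.int32),255,shift=4)
    return m
def obs(f,roi,yellow=False,thr=14,close=3):
    u0,v0,u1,v1=roi; im=cv2.imread('pics/'+f+'.png')[v0:v1,u0:u1].astype(np.float32)
    im=cv2.resize(im,None,fx=S,fy=S,interpolation=cv2.INTER_CUBIC); im=cv2.GaussianBlur(im,(0,0),2)
    if yellow: m=(im[...,2]-im[...,0]>35)
    else:
        g=im.mean(2); m=(abs(g-np.median(g))>thr)
    m=cv2.morphologyEx(m.astype(np.uint8)*255,cv2.MORPH_CLOSE,np.ones((close*S,close*S)))
    return m
def fit(views,build,p0,sc):
    """views: list (file,roi,mask)"""
    O=[cv2.GaussianBlur(m,(0,0),4).astype(float) for _,_,m in views]
    def cost(q):
        p=np.array(p0)+q*np.array(sc); tot=0
        for (f,r,_),o in zip(views,O): tot+=np.mean((cv2.GaussianBlur(render(f,build(p),r),(0,0),4)-o)**2)/255/max(o.mean(),1)
        return tot
    n=len(p0); sim=np.vstack([np.zeros(n),np.eye(n)])
    r=minimize(cost,np.zeros(n),method='Nelder-Mead',options=dict(initial_simplex=sim,xatol=.02,fatol=1e-5,maxiter=400))
    return np.array(p0)+r.x*np.array(sc),r.fun
E
cat > run1.py <<'E'
from fit import *
def one(n,ra,rb,x,y,yaws):
    V=[('scene0',ra,obs('scene0',ra)),('side0',rb,obs('side0',rb))]
    for t in yaws:
        p,c=fit(V,lambda p:[pose(P,*p) for P in M[n]],[x,y,t],[5,5,.25]); print(n,p.round(2),round(c,4))
one('flange',(190,232,226,272),(238,290,284,336),390,-187,(0,.5))
one('tee',(344,190,374,222),(252,193,284,224),395,180,(0,.4,-.4,1.2,1.57))
V=[('scene0',(252,212,338,266),obs('scene0',(252,212,338,266))),('side0',(272,206,308,292),obs('side0',(272,206,308,292)))]
for t in(-.3,0,.3):
  for e in(-.3,0.1):
    p,c=fit(V,lambda p:[pose(P,*p[:3]) for P in M['step']]+[pose(P,*p[3:]) for P in M['eye']],[441,-55,t,446,52,e],[5,5,.2,5,5,.2]); print('step/eye',p.round(2),round(c,4))
r1=(190,235,450,425);r2=(325,175,520,360)
Y=[(f,r,cv2.morphologyEx(obs(f,r,True),cv2.MORPH_CLOSE,np.ones((60,60)))) for f,r in(('scene0',r1),('side0',r2))]
p,c=fit(Y,bins,[680,-45,.15,107,5],[10,10,.1,4,5]);print('bins',p.round(3),c)
for k in range(4):print(pose(np.array([[0,(k-1.5)*p[3],p[4]]]),*p[:3]).round(1))
vis=[]
for f,r,m in V+Y[:1]+Y[1:]: cv2.imwrite(f'pics/m_{f}_{r[0]}.png',m)
for f,w in(('scene0',(140,150,460,430)),('side0',(200,160,520,370))):
    s=np.array(w[:2]);im=cv2.imread(f'pics/{f}.png')[w[1]:w[3],w[0]:w[2]];im=cv2.resize(im,None,fx=2,fy=2,interpolation=cv2.INTER_CUBIC)
    for P in bins(p):
        h=cv2.convexHull(((proj(f,P)-s)*2).astype(np.float32)); cv2.polylines(im,[h.astype(np.int32)],True,(0,0,255),1)
    vis.append(im)
cv2.imwrite('pics/ov.png',np.vstack([vis[0][100:],vis[1]])[:, :] if 0 else cv2.resize(np.hstack([vis[0],cv2.copyMakeBorder(vis[1],0,vis[0].shape[0]-vis[1].shape[0],0,0,cv2.BORDER_CONSTANT)]),(800,350)))
E
python3 run1.py
```

```text
flange [ 3.9341e+02 -1.8670e+02 -3.0000e-02] 0.0831
flange [ 393.37 -186.92    0.56] 0.0751
tee [398.57 180.48   1.09] 0.4059
tee [396.93 182.15   1.07] 0.3896
tee [395.87 183.56  -0.55] 0.4435
tee [396.73 182.19   1.07] 0.3905
tee [396.34 182.4    1.07] 0.3894
step/eye [ 4.2734e+02 -4.9190e+01  1.0000e-02  4.2646e+02  5.7640e+01  3.6000e-01] 0.8824
step/eye [ 4.2862e+02 -4.5560e+01 -3.0000e-02  4.4276e+02  5.3190e+01  1.3100e+00] 0.5447
step/eye [ 4.2788e+02 -4.9060e+01 -2.0000e-02  4.4265e+02  5.2570e+01  1.3600e+00] 0.5425
step/eye [ 4.2668e+02 -6.3370e+01 -2.0000e-02  4.4253e+02  5.2090e+01  1.2900e+00] 0.5787
step/eye [439.87 -57.59   1.53 443.87  54.59  -1.47] 0.2448
step/eye [ 4.2812e+02 -5.6940e+01 -1.0000e-02  4.4259e+02  5.3110e+01  1.3300e+00] 0.5569
bins [ 6.66779e+02 -4.13620e+01  1.07000e-01  1.04996e+02  5.65500e+00] 0.1492634547956711
[[ 683.6 -198.     5.7]]
[[672.4 -93.6   5.7]]
[[661.2  10.8   5.7]]
[[650.  115.2   5.7]]
```

View pics/ov.png

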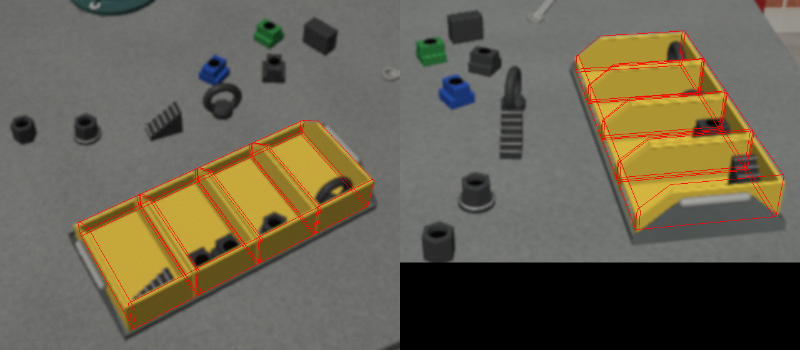

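The bin fit overlays well: yaw is about 0.107, and the order from -y to +y is step, tee, flange, eye. I'll refit the loose parts with a proper background level and better start yaws.

```bash
sed -i 's/g=im.mean(2); m=(abs(g-np.median(g))>thr)/g=im.mean(2); b=np.median(np.r_[g[:6].ravel(),g[-6:].ravel(),g[:,:6].ravel(),g[:,-6:].ravel()]); m=(abs(g-b)>thr)/' fit.py
sed -i '/^V=/,$d' run1.py
cat >> run1.py <<'E'
V=[('scene0',(252,212,338,266),obs('scene0',(252,212,338,266))),('side0',(272,206,308,292),obs('side0',(272,206,308,292)))]
for t in(1.4,1.6):
  for e in(1.3,1.8):
    p,c=fit(V,lambda p:[pose(P,*p[:3]) for P in M['step']]+[pose(P,*p[3:]) for P in M['eye']],[441,-55,t,446,52,e],[5,5,.2,5,5,.2]); print('step/eye',p.round(2),round(c,4))
E
python3 run1.py; python3 -c "
from h import *
from scipy.spatial.transform import Rotation as R
s=sense();d=np.load('pics/wrist0.npz');V=d['V'];T=np.eye(4);T[:3,:3]=R.from_quat(s['orientation']).as_matrix();T[:3,3]=s['ee_pos']
print(T.round(3));print((V@T).round(3))"
```

```text
flange [ 3.9354e+02 -1.8674e+02 -1.1000e-01] 0.0841
flange [ 393.36 -186.89    0.56] 0.0765
tee [395.   181.9    1.11] 0.0571
tee [395.03 181.99   1.1 ] 0.0569
tee [393.78 182.14  -0.48] 0.1399
tee [394.97 182.27   1.11] 0.0573
tee [395.21 181.85   1.1 ] 0.0574
step/eye [440.09 -58.34   1.51 442.97  53.74   1.32] 0.2032
step/eye [440.07 -58.91   1.51 443.8   53.34   1.65] 0.254
step/eye [440.09 -58.53   1.51 443.03  53.78   1.31] 0.2031
step/eye [439.92 -58.72   1.5  443.86  53.23   1.67] 0.2535
[[-9.60000e-01  2.81000e-01 -1.00000e-03  1.54374e+02]
 [ 2.81000e-01  9.60000e-01 -2.00000e-03  5.27419e+02]
 [ 0.00000e+00 -2.00000e-03 -1.00000e+00  1.90889e+02]
 [ 0.00000e+00  0.00000e+00  0.00000e+00  1.00000e+00]]
[[ 0.00000e+00  1.00000e+00  1.00000e-03  1.59200e+00]
 [-9.55000e-01  0.00000e+00 -2.97000e-01  1.71340e+01]
 [-2.97000e-01 -1.00000e-03  9.55000e-01  1.96698e+02]
 [ 0.00000e+00  0.00000e+00  0.00000e+00  1.00000e+00]]
```

View pics/wrist0.png

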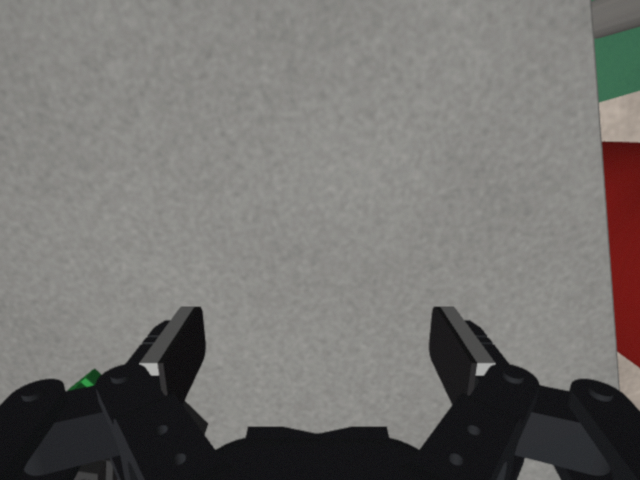

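Poses are good enough to start moving, with roughly a ±60° symmetry ambiguity on the hex to settle from the wrist camera. I'm going to hover over the flange nut and look.

>>> jog_arm(slide=[[-0.0215,-0.0309,0.0035],[-0.0215,-0.0309,0.0035],[-0.0215,-0.0309,0.0035],[-0.0215,-0.0309,0.0035],[-0.0215,-0.0309,0.0035],[-0.0215,-0.0309,0.0035],[-0.0215,-0.0309,0.0035],[-0.0215,-0.0309,0.0035],[-0.0215,-0.0309,0.0035],[-0.0215,-0.0309,0.0035],[-0.0215,-0.0309,0.0035],[-0.0215,-0.0309,0.0035],[-0.0215,-0.0309,0.0035],[-0.0215,-0.0309,0.0035],[-0.0215,-0.0309,0.0035],[-0.0215,-0.0309,0.0035],[-0.0215,-0.0309,0.0035],[-0.0215,-0.0309,0.0035],[-0.0215,-0.0309,0.0035],[-0.0215,-0.0309,0.0035]], delta_rot=[[0,0,0],[0,0,0],[0,0,0],[0,0,0],[0,0,0],[0,0,0],[0,0,0],[0,0,0],[0,0,0],[0,0,0],[0,0,0],[0,0,0],[0,0,0],[0,0,0],[0,0,0],[0,0,0],[0,0,0],[0,0,0],[0,0,0],[0,0,0]], gripper=[1,1,1,1,1,1,1,1,1,1,1,1,1,1,1,1,1,1,1,1])

```text
clock: 2.15
ee_pos: [393.6, -187.6, 121.3]
orientation: [0.142, 0.99, 0.0, -0.0]
force: [0.5, 0.5, 0.8]
gripper_width: 1.005
grasp_force: 0.0
```

>>> jog_arm(slide=[[0,0,0],[0,0,0]], delta_rot=[[0,0,0],[0,0,0]], gripper=[1,1])

```text
clock: 2.35
ee_pos: [393.1, -186.1, 121.1]
orientation: [0.143, 0.99, 0.001, -0.001]
force: [0.5, -0.2, 0.4]
gripper_width: 1.003
grasp_force: 0.0
```

```bash
cat >> h.py <<'E'
from scipy.spatial.transform import Rotation as Rot
def tool():
    s=sense(); return Rot.from_quat(s['orientation']).as_matrix(), s['ee_pos']
def to(p,yang=None):
    R,t=tool(); print('tcp',t.round(1),'yaxis deg',np.degrees(np.arctan2(R[1,1],R[0,1])).round(1),'slide mm',(R.T@(np.array(p)-t)).round(1))
    r=Rot.from_matrix(R); print('tilt rotvec fix', end=' ')
    if yang is not None:
        a=np.radians(yang); y=np.array([np.cos(a),np.sin(a),0]); z=np.array([0,0,-1.]); D=np.c_[np.cross(y,z),y,z]
        print(Rot.from_matrix(R.T@D).as_rotvec().round(4), 'slide after turn', (D.T@(np.array(p)-t)).round(1))
E
python3 - <<'E'
from fit import *
grab('wrist','w1'); to([393,-187,120])
r=(220,150,420,310)
m=obs('w1',r,thr=25);V=[('w1',r,m)]
for t in np.radians([-6,10,25,40]):
    p,c=fit(V,lambda p:[pose(P,*p) for P in M['flange']],[393,-187,t],[5,5,.2]);print(p.round(3),c)
cv2.imwrite('pics/w1m.png',np.hstack([cv2.resize(cv2.imread('pics/w1.png')[r[1]:r[3],r[0]:r[2]],(400,320)),cv2.resize(cv2.cvtColor(m,cv2.COLOR_GRAY2BGR),(400,320))]))
E
```

```text
tcp [ 393.1 -185.5  121.4] yaxis deg 73.7 slide mm [-0.3 -1.5  1.3]
tilt rotvec fix [ 392.641 -189.084    0.616] 0.00942489058108232
[ 392.565 -189.068    0.612] 0.009307384526728042
[ 392.584 -189.074    0.637] 0.009359078593023542
[ 392.572 -189.099    0.62 ] 0.009231932544188864
```

View pics/w1m.png

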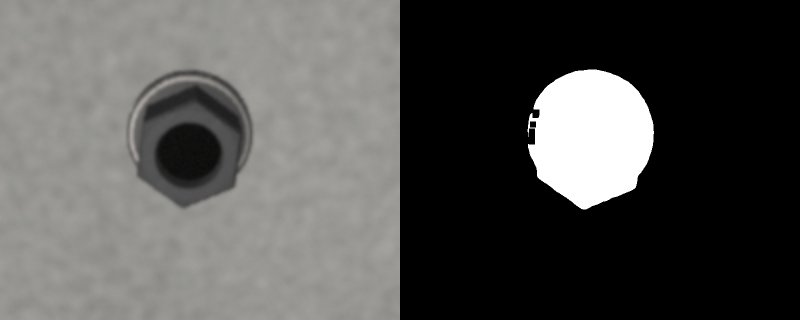

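The crop shows the collar and hex clearly, with the hex's top near crop pixel (187,150). Its yaw is 35.5°, so flats face 65.5°. I'll turn 8° and descend to z = 10, just above the collar, then close and lift.

>>> jog_arm(slide=[[-0.0005,-0.0033,0.01],[0,0,0.03],[0,0,0.03],[0,0,0.025],[0,0,0.012],[0,0,0.004],[0,0,0],[0,0,0],[0,0,0],[0,0,0],[0,0,0],[0,0,0]], delta_rot=[[0,0,0.07],[0,0,0.073],[0,0,0],[0,0,0],[0,0,0],[0,0,0],[0,0,0],[0,0,0],[0,0,0],[0,0,0],[0,0,0],[0,0,0]], gripper=[1,1,1,1,1,1,1,-1,-1,-1,-1,-1])

```text
clock: 3.6
ee_pos: [393.3, -189.5, 11.0]
orientation: [0.212, 0.977, -0.0, 0.0]
force: [-0.0, 0.4, -1.2]
gripper_width: 0.143
grasp_force: 0.0
```

>>> jog_arm(slide=[[0,0,0],[0,0,0],[0,0,0]], delta_rot=[[0,0,0],[0,0,0],[0,0,0]], gripper=[-1,-1,-1])

```text
clock: 3.9
ee_pos: [393.1, -189.3, 10.7]
orientation: [0.212, 0.977, 0.0, -0.0]
force: [-0.2, 0.3, 0.1]
gripper_width: 0.005
grasp_force: 0.0
```

The gripper shut on nothing, so I'll look before doing anything else.

Run:
```python
from h import *
w=grab('wrist','w2');s=grab('side','s2');c=grab('scene','c2b')
a=cv2.imread('pics/w2.png');b=cv2.resize(cv2.imread('pics/s2.png')[200:380,180:360],(480,480));
cv2.imwrite('pics/v2.png',cv2.resize(np.hstack([a,b]),(800,343)))
```

```text
(no output)
```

View pics/v2.png

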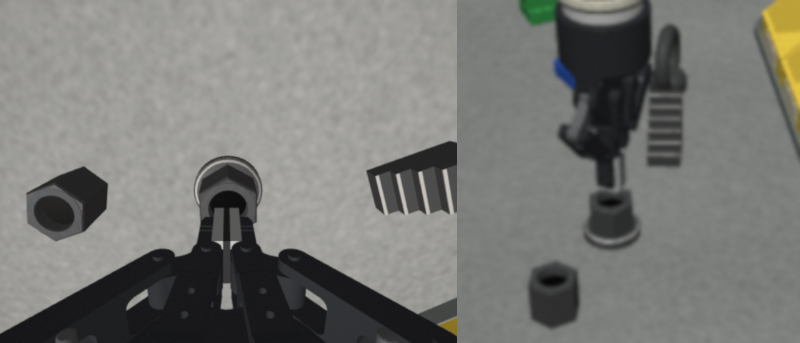

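Run:
```python
from h import *
print(sense())
for z in(0,10.7,36,40,45,50):print(z,proj('s2',[[393,-189,z]]).round(1),proj('w2',[[393,-189,z]]).round(1),proj('c2b',[[393,-189,z]]).round(1))
b=cv2.imread('pics/c2b.png')[170:290,140:300];c=cv2.imread('pics/s2.png')[240:360,200:320]
cv2.imwrite('pics/v3.png',np.hstack([cv2.resize(b,(560,420),interpolation=cv2.INTER_CUBIC),cv2.resize(c,None,fx=2,fy=3.5)]))
```

```text
{'clock': 4.05, 'joint_pos': array([-5.78987836e-01, -5.43069073e-02,  1.88530439e+00,  7.22246613e-05,
        1.31071871e+00, -1.72202291e+00]), 'qd': array([ 1.40360723e-03, -9.10768963e-04,  5.09905145e-04, -5.90396422e-04,
       -8.73014060e-05,  1.02805643e-03]), 'joint_torque': array([-1.76040081e-03, -2.58269656e+01, -2.82040429e+01,  1.80975115e-05,
        9.66498046e-04,  2.01031622e-05]), 'ee_pos': array([ 393.1207087 , -189.34048818,   10.74178397]), 'orientation': array([ 2.12262771e-01,  9.77212623e-01,  5.46518720e-05, -4.52380505e-05]), 'force': array([-0.37359439, -0.50155131, -0.47578701]), 'ft_torque': array([-0.03359422,  0.01289079, -0.01100393]), 'grasp_force': 0.0, 'gripper_width': 0.0004952965801492427}
0 [[261.8 321.5]] [[319.9 263. ]] [[208.  257.5]]
10.7 [[261.6 316.4]] [[320.1 270.6]] [[207.4 254.3]]
36 [[261.  304.1]] [[320.5 292. ]] [[205.8 246.4]]
40 [[260.9 302.2]] [[320.6 295.9]] [[205.6 245.1]]
45 [[260.7 299.7]] [[320.7 301.1]] [[205.3 243.5]]
50 [[260.6 297.2]] [[320.8 306.6]] [[205.  241.9]]
```

View pics/v3.png

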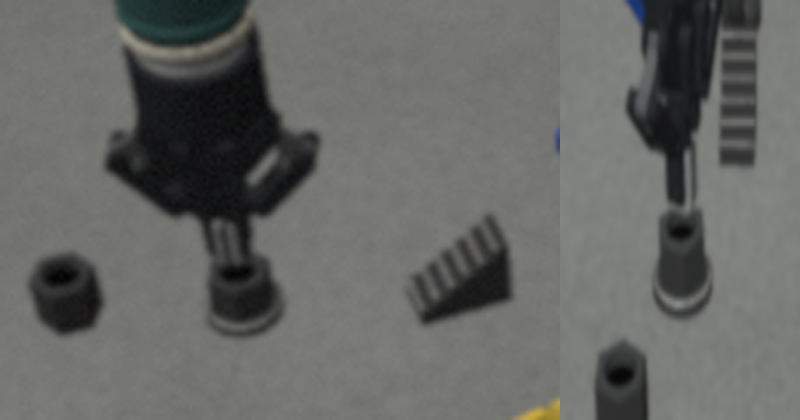

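The closed tips seem to be just above the nut (tips at about z = 38), although the reported TCP is z = 10.7. I'll raise the arm and triangulate the true fingertip.

>>> jog_arm(slide=[[0,0,-0.03],[0,0,-0.03],[0,0,-0.02],[0,0,0],[0,0,0]], delta_rot=[[0,0,0],[0,0,0],[0,0,0],[0,0,0],[0,0,0]], gripper=[-1,-1,-1,-1,-1])

```text
clock: 4.55
ee_pos: [393.1, -189.3, 90.5]
orientation: [0.212, 0.977, 0.0, 0.0]
force: [1.1, 0.1, -0.5]
gripper_width: 0.001
grasp_force: 0.0
```

Run:
```python
from h import *
R,t=tool();print(t)
for n,f in(('scene','c4'),('side','s4'),('wrist','w4')):grab(n,f)
for d in(0,-20,-30,-40):print(d,*[proj(f,[t-[0,0,d]]).round(1) for f in('c4','s4','w4')])
im=[]
for f,(u,v) in(('c4',(205,225)),('s4',(258,275)),('w4',(320,290))):
    im.append(cv2.resize(cv2.imread(f'pics/{f}.png')[v-45:v+45,u-22:u+23],(266,532),interpolation=cv2.INTER_CUBIC))
cv2.imwrite('pics/v4.png',np.hstack(im))
```

```text
[ 393.10792435 -189.30644865   90.54492149]
0 [[202.3 228.7]] [[259.7 276.8]] [[319.3 274.1]]
-20 [[201.  221.9]] [[259.2 266.3]] [[319.5 290.9]]
-30 [[200.4 218.5]] [[258.9 261. ]] [[319.7 300.8]]
-40 [[199.7 215. ]] [[258.6 255.6]] [[319.9 311.8]]
```

View pics/v4.png

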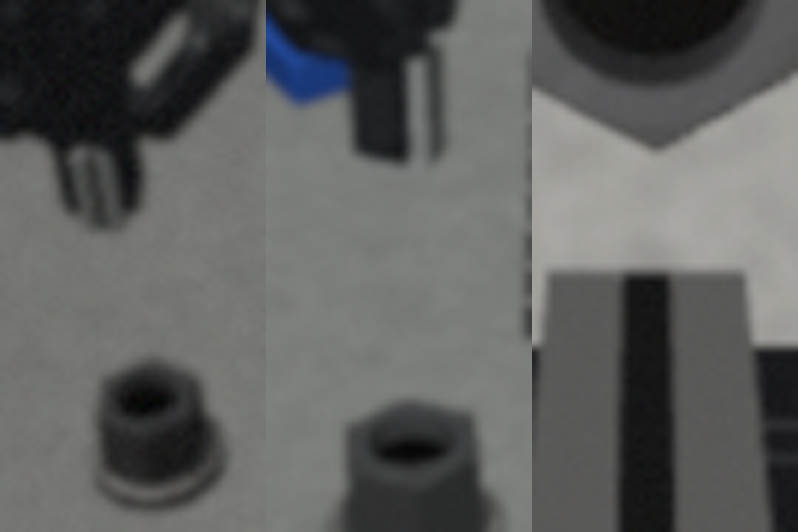

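In this crop the true tips are far above the reported TCP: side tip near full-image pixel (260,257), scene tip (200,218), wrist (320,291). Allowing for the pads' near edge, the fingers end about 40 mm short of the reported TCP. I'll calibrate by gently touching clear bench beside the nut.

>>> jog_arm(slide=[[0.03,0,0.01],[0.03,0,0.03],[0,0,0.03],[0,0,0.03],[0,0,0.0155],[0,0,0.005],[0,0,0]], delta_rot=[[0,0,0],[0,0,0],[0,0,0],[0,0,0],[0,0,0],[0,0,0],[0,0,0]], gripper=[-1,-1,-1,-1,-1,-1,-1])

```text
clock: 5.4
ee_pos: [337.5, -163.7, -31.0]
orientation: [0.212, 0.977, 0.001, -0.002]
force: [0.7, 0.8, -0.3]
gripper_width: 0.001
grasp_force: 0.0
```

>>> jog_arm(slide=[[0,0,0.002],[0,0,0]], delta_rot=[[0,0,0],[0,0,0]], gripper=[-1,-1])

```text
clock: 5.6
ee_pos: [339.3, -164.9, -30.9]
orientation: [0.212, 0.977, -0.0, 0.001]
force: [0.3, 0.3, 0.5]
gripper_width: -0.001
grasp_force: 0.0
```

>>> jog_arm(slide=[[0,0,0.002],[0,0,0]], delta_rot=[[0,0,0],[0,0,0]], gripper=[-1,-1])

```text
clock: 5.8
ee_pos: [338.8, -164.6, -33.4]
orientation: [0.212, 0.977, -0.0, 0.0]
force: [0.6, 0.4, -0.6]
gripper_width: -0.001
grasp_force: 0.0
```

>>> jog_arm(slide=[[0,0,0.002],[0,0,0]], delta_rot=[[0,0,0],[0,0,0]], gripper=[-1,-1])

```text
clock: 6.0
ee_pos: [338.4, -164.4, -35.8]
orientation: [0.212, 0.977, 0.0, -0.0]
force: [0.3, 0.5, -0.7]
gripper_width: 0.005
grasp_force: 0.0
```

>>> jog_arm(slide=[[0,0,0.002],[0,0,0]], delta_rot=[[0,0,0],[0,0,0]], gripper=[-1,-1])

```text
clock: 6.2
ee_pos: [338.3, -164.3, -38.0]
orientation: [0.212, 0.977, 0.0, -0.0]
force: [-0.0, -0.1, 0.2]
gripper_width: -0.002
grasp_force: 0.0
```

Run:
```python
from h import *
s=sense();R,t=tool();print(t,s['force'])
for n,f in(('scene','c5'),('side','s5'),('wrist','w5')):grab(n,f)
for z in(0,10,20):print(z,*[proj(f,[[t[0],t[1],z]]).round(1) for f in('c5','s5')])
im=[]
for f in('c5','s5'):
    u,v=proj(f,[[t[0],t[1],10]])[0].astype(int);print(u-22,v-45)
    im.append(cv2.resize(cv2.imread(f'pics/{f}.png')[v-45:v+45,u-22:u+23],(266,532),interpolation=cv2.INTER_CUBIC))
cv2.imwrite('pics/v5.png',np.hstack(im))
```

```text
[ 338.31193234 -164.28479604  -38.01190521] [-0.03060403 -0.1448916   0.23301972]
0 [[211.1 237.9]] [[230.  313.1]]
10 [[210.5 234.8]] [[229.6 308.4]]
20 [[210.  231.7]] [[229.2 303.6]]
188 189
207 263
```

View pics/v5.png

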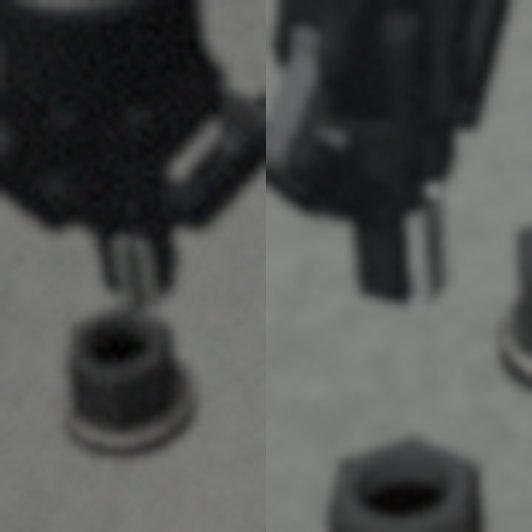

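The tip is now a few millimetres off the bench: side tip at row 314, while z = 0 projects to row 313. A few more 2 mm touch steps should finish the calibration.

>>> jog_arm(slide=[[0,0,0.002],[0,0,0]], delta_rot=[[0,0,0],[0,0,0]], gripper=[-1,-1])

```text
clock: 6.55
ee_pos: [338.8, -164.7, -39.4]
orientation: [0.212, 0.977, -0.0, 0.0]
force: [-0.1, -0.5, 1.9]
gripper_width: 0.004
grasp_force: 0.9
```

>>> jog_arm(slide=[[0,0,0.0015],[0,0,0]], delta_rot=[[0,0,0],[0,0,0]], gripper=[-1,-1])

```text
clock: 6.75
ee_pos: [338.9, -164.7, -39.5]
orientation: [0.212, 0.977, 0.0, -0.0]
force: [-4.1, 2.9, 12.4]
gripper_width: -0.002
grasp_force: 6.5
```

>>> jog_arm(slide=[[0,0,0.0015],[0,0,0]], delta_rot=[[0,0,0],[0,0,0]], gripper=[-1,-1])

```text
clock: 6.95
ee_pos: [338.9, -164.7, -39.6]
orientation: [0.212, 0.977, 0.0, -0.0]
force: [-9.0, 4.9, 24.6]
gripper_width: 0.003
grasp_force: 12.0
```

The tips touch the bench at a reported z of -39.5, so true tip z = reported z + 39.5. I'll go back up and over the nut, then descend to reported -31.

>>> jog_arm(slide=[[0,0,-0.02],[0,0,-0.04],[-0.02,0,-0.02],[-0.0395,0,0],[0,0,0],[0,0,0],[0,0,0.025],[0,0,0.025],[0,0,0.015],[0,0,0.003],[0,0,0],[0,0,0],[0,0,0],[0,0,0],[0,0,0],[0,0,0]], delta_rot=[[0,0,0],[0,0,0],[0,0,0],[0,0,0],[0,0,0],[0,0,0],[0,0,0],[0,0,0],[0,0,0],[0,0,0],[0,0,0],[0,0,0],[0,0,0],[0,0,0],[0,0,0],[0,0,0]], gripper=[-1,-1,0.4,0.4,0.4,0.4,0.4,0.4,0.4,0.4,0.4,-1,-1,-1,-1,-1])

```text
clock: 8.55
ee_pos: [393.8, -189.8, -29.2]
orientation: [0.212, 0.977, -0.0, 0.001]
force: [0.3, 0.9, 7.0]
gripper_width: 0.411
grasp_force: 61.3
```

>>> jog_arm(slide=[[0,0,0],[0,0,0]], delta_rot=[[0,0,0],[0,0,0]], gripper=[-1,-1])

```text
clock: 8.75
ee_pos: [393.8, -189.8, -29.2]
orientation: [0.212, 0.977, -0.0, 0.001]
force: [-0.6, 0.6, 6.1]
gripper_width: 0.413
grasp_force: 61.3
```

The flange nut is gripped (opening about 35 mm, 61 N). Next I lift it, turn so the jaws line up with the bin's width, and hover over the third bin.

>>> jog_arm(slide=[[0,0,-0.02],[0,0,-0.03],[0,0,-0.03],[0,0,-0.03],[0,0,0],[-0.02,0.0131,0],[-0.035,0.023,0],[-0.035,0.023,0],[-0.035,0.023,0],[-0.035,0.023,0],[-0.035,0.023,0],[-0.035,0.023,0],[-0.02,0.013,0],[-0.0101,0.0069,0],[0,0,0],[0,0,0]], delta_rot=[[0,0,0],[0,0,-0.1335],[0,0,-0.1335],[0,0,-0.1335],[0,0,-0.1335],[0,0,0],[0,0,0],[0,0,0],[0,0,0],[0,0,0],[0,0,0],[0,0,0],[0,0,0],[0,0,0],[0,0,0],[0,0,0]], gripper=[-1,-1,-1,-1,-1,-1,-1,-1,-1,-1,-1,-1,-1,-1,-1,-1])

```text
clock: 10.35
ee_pos: [632.1, 7.7, 78.6]
orientation: [-0.053, 0.999, -0.0, -0.001]
force: [0.3, 0.4, -2.2]
gripper_width: 0.411
grasp_force: 60.5
```

Run:
```python
from fit import *
s=sense();print(s['clock'],s['gripper_width'],s['grasp_force'],s['force'])
to([634.4,7.9,81],96.1)
for n,f in(('scene','c6'),('wrist','w6')):grab(n,f)
p=[666.78,-41.36,.107,105,5.66]
im=cv2.imread('pics/w6.png')
for P in bins(p):
    h=cv2.convexHull(proj('w6',P).astype(np.float32)); cv2.polylines(im,[h.astype(np.int32)],True,(0,0,255),1)
cv2.imwrite('pics/v6.png',im)
```

```text
10.35 0.41086216407199994 60.47961783595383 [ 0.31212798  0.36803131 -2.15827036]
tcp [632.1   7.7  78.6] yaxis deg 96.1 slide mm [-2.3 -0.1 -2.4]
tilt rotvec fix [-0.0004 -0.0022 -0.0006] slide after turn [-2.3 -0.1 -2.4]
```

View pics/v6.png

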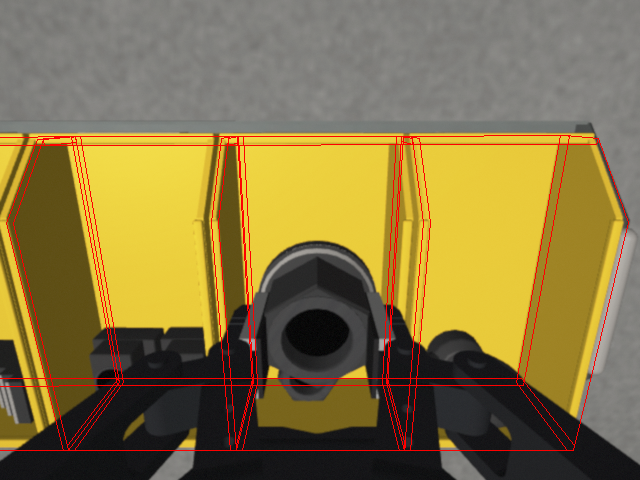

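The wrist view shows the held nut over the third bin, near (317,330). The tee bin with two T-nuts is to its left (150,350) and the eye bin to its right (455,350). The far right end of the bin model fits, but the dividers drift to the left, so the pitch is a little larger than fitted. I'll refit numerically.

Run:
```python
from fit import *
r=(2,115,638,235); w=('w6',r,obs('w6',r,True,close=1))
r1=(190,235,450,425);r2=(325,175,520,360)
Y=[(f,q,cv2.morphologyEx(obs(f,q,True),cv2.MORPH_CLOSE,np.ones((60,60)))) for f,q in(('scene0',r1),('side0',r2))]
for nm,V in(('w',[w]),('all',[w]+Y),('ss',Y)):
  for p0 in([666,-45,.107,109,5.7],[666,-41,.107,105,5.7]):
    p,c=fit(V,bins,p0,[6,8,.04,3,3]);print(nm,p.round(3),round(c,4))
# row profile of b/r at rim row
im=cv2.imread('pics/w6.png').astype(float)
for row in(150,180,228): 
    g=im[row,:,2]; d=np.abs(np.diff(cv2.GaussianBlur(g[None],(0,0),1)[0])); print(row,[(i,int(g[i-3]),int(g[i+3])) for i in range(3,636) if d[i]>9 and d[i]==d[i-3:i+4].max()])
    print('pred',[int(x) for k in range(5) for x in ()])
```

```text
w [ 6.65322e+02 -5.28340e+01  1.06000e-01  1.09414e+02  7.67900e+00] 0.0002
w [ 6.64617e+02 -4.61580e+01  1.06000e-01  1.04961e+02  7.66800e+00] 0.0002
all [ 6.65093e+02 -4.31090e+01  1.09000e-01  1.04539e+02  5.34100e+00] 0.1605
all [ 6.65086e+02 -4.30270e+01  1.09000e-01  1.04491e+02  5.28000e+00] 0.1605
ss [ 6.66705e+02 -4.14060e+01  1.06000e-01  1.04927e+02  5.88100e+00] 0.1494
ss [ 6.66716e+02 -4.14310e+01  1.06000e-01  1.04801e+02  5.78500e+00] 0.1493
150 [(19, 219, 93), (24, 94, 218), (30, 218, 94), (67, 95, 241), (212, 222, 96), (217, 97, 222), (223, 222, 96), (235, 96, 240), (388, 235, 160), (398, 161, 222), (405, 222, 160), (410, 160, 222), (556, 232, 158), (591, 159, 219), (598, 220, 72)]
pred []
180 [(7, 219, 93), (12, 99, 219), (19, 219, 94), (73, 95, 240), (208, 222, 96), (213, 98, 222), (220, 223, 96), (237, 96, 239), (386, 235, 160), (401, 161, 222), (408, 223, 160), (413, 164, 222), (550, 232, 160), (602, 157, 220), (609, 220, 61)]
pred []
228 [(8, 233, 96), (82, 94, 237), (201, 236, 131), (209, 97, 239), (218, 235, 96), (240, 96, 236), (384, 234, 161), (402, 160, 237), (411, 234, 161), (418, 161, 237), (542, 233, 159), (611, 148, 234), (621, 230, 100)]
pred []
```

Run:
```python
from fit import *
from scipy.optimize import least_squares
E={150:{1:(24,212),2:(217,405),3:(410,598)},180:{1:(12,208),2:(213,408),3:(413,609)},228:{2:(209,411),3:(418,621)}}
im=cv2.imread('pics/w6.png').astype(float);
for c in(120,310,480): g=im[110:160,c]; print(c,[(110+i,g[i-2].astype(int),g[i+2].astype(int)) for i in range(3,47) if abs(g[i+1]-g[i-1]).max()>30])
s=np.linspace(0,1,60)
L=np.vstack([np.c_[-93.5+40*s,0*s,30+35*s],np.c_[-53.5+80*s,0*s,65+0*s]])
def res(q):
    x,y,th,pi,z0=q;o=[]
    for r,d in E.items():
        for k,(a,b) in d.items():
            for sg,t in((-52.5,a),(52.5,b)):
                # pixel left = ? choose by projection
                P=pose(L+[0,(k-1.5)*pi-sg*0+sg,z0],x,y,th);u=proj('w6',P);i=np.argsort(u[:,1]);o.append(np.interp(r,u[i,1],u[i,0])-t)
    F=pose(np.array([[-93.5,(k-1.5)*pi,z0+30] for k in(1,2,3)]),x,y,th)
    return np.array(o+list((proj('w6',F)[:,1]-np.array(FR))*1)+[(z0-5.7)/3])
FR=[134.5,134.5,134.5]
f=least_squares(res,[665,-46,.107,107,5.7]);p=f.x;print(p.round(3),abs(f.fun).max().round(2),f.fun.round(1))
for k in range(4):print(k,pose(np.array([[0,(k-1.5)*p[3],0]]),*p[:3]).round(1))
```

```text
120 [(132, array([130, 133, 129]), array([ 71, 205, 234])), (133, array([121, 128, 127]), array([ 72, 219, 242])), (134, array([121, 147, 157]), array([ 73, 220, 242])), (142, array([ 67, 212, 239]), array([ 61, 192, 223])), (144, array([ 59, 194, 226]), array([ 73, 219, 242]))]
310 [(132, array([122, 126, 122]), array([ 64, 203, 232])), (133, array([114, 121, 121]), array([ 67, 214, 240])), (134, array([ 93, 124, 134]), array([ 68, 216, 240])), (142, array([ 64, 210, 237]), array([ 56, 187, 222])), (144, array([ 56, 190, 223]), array([ 63, 210, 237]))]
480 [(132, array([117, 120, 116]), array([ 60, 198, 229])), (133, array([108, 116, 118]), array([ 60, 205, 235])), (134, array([ 94, 127, 139]), array([ 60, 206, 235])), (142, array([ 59, 203, 233]), array([ 52, 181, 217])), (144, array([ 54, 187, 222]), array([ 59, 203, 233]))]
[ 6.65248e+02 -4.85850e+01  1.04000e-01  1.07831e+02  4.42300e+00] 0.8 [-0.3 -0.2 -0.2 -0.   0.   0.3  0.4 -0.3 -0.1  0.3  0.6  0.  -0.1  0.8
 -0.7 -0.6 -0.   0.1  0.3 -0.4]
0 [[ 682.1 -209.5    0. ]]
1 [[ 670.9 -102.2    0. ]]
2 [[659.6   5.    0. ]]
3 [[648.4 112.3   0. ]]
```

That fits to under 1 px, with a pitch of 107.8 mm. The flange bin's centre is (659.6, 5.0) and its floor is at about z = 8.4. I'll shift by -5.5 mm and lower.

>>> jog_arm(slide=[[0,-0.0055,0.01],[0,0,0.03],[0,0,0.03],[0,0,0.016],[0,0,0.006],[0,0,0.003],[0,0,0.002],[0,0,0]], delta_rot=[[0,0,0],[0,0,0],[0,0,0],[0,0,0],[0,0,0],[0,0,0],[0,0,0],[0,0,0]], gripper=[-1,-1,-1,-1,-1,-1,-1,-1])

```text
clock: 11.25
ee_pos: [634.9, 2.9, -16.2]
orientation: [-0.053, 0.999, -0.0, 0.001]
force: [0.6, 0.1, -2.4]
gripper_width: 0.415
grasp_force: 60.5
```

>>> jog_arm(slide=[[0,0,0.0015],[0,0,0]], delta_rot=[[0,0,0],[0,0,0]], gripper=[-1,-1])

```text
clock: 11.45
ee_pos: [634.3, 3.0, -18.4]
orientation: [-0.053, 0.999, -0.0, 0.001]
force: [0.5, 0.9, -2.5]
gripper_width: 0.413
grasp_force: 60.5
```

>>> jog_arm(slide=[[0,0,0.0015],[0,0,0]], delta_rot=[[0,0,0],[0,0,0]], gripper=[-1,-1])

```text
clock: 11.65
ee_pos: [634.5, 3.0, -19.1]
orientation: [-0.053, 0.999, -0.0, 0.001]
force: [-1.9, 0.2, 4.7]
gripper_width: 0.414
grasp_force: 60.2
```

The nut is resting on the floor at reported -19.1, so floor z is about 10. I'll release, rise, and work out what is near the tee nut.

>>> jog_arm(slide=[[0,0,0],[0,0,0],[0,0,0],[0,0,0],[0,0,-0.01],[0,0,-0.03],[0,0,-0.04],[0,0,-0.05],[0,0,0]], delta_rot=[[0,0,0],[0,0,0],[0,0,0],[0,0,0],[0,0,0],[0,0,0],[0,0,0],[0,0,0],[0,0,0]], gripper=[0.3,0.3,0.3,0.3,0.3,0.3,0.3,0.3,0.3])

```text
clock: 12.55
ee_pos: [639.2, 2.2, 119.7]
orientation: [-0.053, 0.999, -0.001, 0.009]
force: [0.6, 0.0, 0.3]
gripper_width: 0.649
grasp_force: 0.0
```

Run:
```python
from fit import *
g=np.array
def one(n,ra,rb,x,y,yaws):
    V=[('scene0',ra,obs('scene0',ra)),('side0',rb,obs('side0',rb))]
    for t in yaws:
        p,c=fit(V,lambda p:[pose(P,*p) for P in M[n]],[x,y,t],[5,5,.25]); print(n,p.round(2),round(c,4))
gx=ray('scene0',354,176,18);bx=ray('scene0',311,205,18);px=ray('scene0',396,178,24);print(gx,bx,px)
one('tee',(340,163,368,189),(210,185,241,214),gx[0],gx[1],(.5,1))
one('tee',(297,193,325,219),(228,217,262,247),bx[0],bx[1],(.5,1))
one('pack',(380,163,412,194),(234,166,269,195),px[0],px[1],(.2,1.2,1.7))
to([395,182,80],153.6)
grab('wrist','w7');grab('scene','c7')
```

```text
[299.86029716 219.24971876  18.        ] [351.07214394  79.32118829  18.        ] [355.70610192 305.83292626  24.        ]
tee [299.39 218.85   0.47] 0.1591
tee [299.22 220.39   1.97] 0.0844
tee [352.7   77.5    0.54] 0.1368
tee [353.15  77.36   0.53] 0.1379
pack [357.26 302.84   0.39] 0.0559
pack [357.09 302.98   0.4 ] 0.0558
pack [357.18 303.02   3.53] 0.0561
tcp [639.2   2.2 119.7] yaxis deg 96.1 slide mm [224.5 204.7  35. ]
tilt rotvec fix [-0.0122  0.0142 -1.0039] slide after turn [-52.4 298.7  39.7]
```

Neighbouring parts are at least 95 mm away. I'll move above the tee nut, turn, and look with the wrist camera.

>>> jog_arm(slide=[[0.0149,0.0137,0],[0.0281,0.0256,0],[0.0281,0.0256,0],[0.0281,0.0256,0],[0.0281,0.0256,0],[0.0281,0.0256,0],[0.0281,0.0256,0],[0.0281,0.0256,0],[0.0129,0.0118,0],[0,0,0],[0,0,0],[0,0,0],[0,0,0],[0,0,0],[0,0,0],[0,0,0],[0,0,0],[0,0,0]], delta_rot=[[0,0,0],[0,0,0],[0,0,0],[0,0,0],[0,0,0],[0,0,0],[0,0,0],[0,0,0],[0,0,0],[0,0,-0.143],[0,0,-0.143],[0,0,-0.143],[0,0,-0.143],[0,0,-0.143],[0,0,-0.143],[0,0,-0.146],[0,0,0],[0,0,0]], gripper=[0.6,0.6,0.6,0.6,0.6,0.6,0.6,0.6,0.6,0.6,0.6,0.6,0.6,0.6,0.6,0.6,0.6,0.6])

```text
clock: 14.45
ee_pos: [388.1, 182.4, 108.0]
orientation: [-0.526, 0.851, 0.0, -0.001]
force: [-0.6, -0.3, -0.1]
gripper_width: 0.801
grasp_force: 0.0
```

Run:
```python
from fit import *
grab('wrist','w8')
r=(220,140,420,305);m=obs('w8',r,thr=25);V=[('w8',r,m)]
for t in(.9,1.1,1.3):
    p,c=fit(V,lambda p:[pose(P,*p) for P in M['tee']],[395,182,t],[5,5,.15]);print(p.round(3),c)
to([p[0],p[1],-31],np.degrees(p[2])+90);print(sense()['joint_pos'])
```

```text
[394.073 179.441   1.106] 0.08036424775066442
[394.027 179.354   1.102] 0.08053871993691354
[394.073 179.44    1.107] 0.08035103998559906
tcp [388.3 182.4 108.3] yaxis deg 153.5 slide mm [-1.000e-01 -6.700e+00  1.393e+02]
tilt rotvec fix [ 0.0014 -0.0014  0.0006] slide after turn [ 1.000e-01 -6.500e+00  1.393e+02]
[ 3.06973928e-01 -1.53500984e-01  1.77059432e+00 -2.24747069e-05
  1.52644254e+00 -2.37134678e+00]
```

The tee nut's pose is confirmed (yaw 63.4°). I'll centre by -6.6 mm in y and descend to reported -35.

>>> jog_arm(slide=[[0,-0.0066,0.02],[0,0,0.035],[0,0,0.035],[0,0,0.03],[0,0,0.016],[0,0,0.007],[0,0,0],[0,0,0],[0,0,0],[0,0,0],[0,0,0],[0,0,0]], delta_rot=[[0,0,0],[0,0,0],[0,0,0],[0,0,0],[0,0,0],[0,0,0],[0,0,0],[0,0,0],[0,0,0],[0,0,0],[0,0,0],[0,0,0]], gripper=[0.6,0.6,0.6,0.6,0.6,0.6,0.6,-1,-1,-1,-1,-1])

```text
clock: 15.7
ee_pos: [396.2, 180.4, -32.1]
orientation: [-0.527, 0.85, -0.0, 0.002]
force: [-0.4, -0.2, 6.4]
gripper_width: 0.502
grasp_force: 63.4
```

The tee nut is gripped (42.7 mm, 63 N). I'll lift, align with the bin, and carry it to the second bin.

>>> jog_arm(slide=[[0,0,-0.015],[0,0,-0.03],[0,0,-0.03],[0,0,-0.03],[0,0,-0.015],[0,0,0],[0,0,0],[0,0,0],[-0.0087,-0.0124,0],[-0.0217,-0.031,0],[-0.0217,-0.031,0],[-0.0217,-0.031,0],[-0.0217,-0.031,0],[-0.0217,-0.031,0],[-0.0217,-0.031,0],[-0.0217,-0.031,0],[-0.0217,-0.031,0],[-0.0217,-0.031,0],[-0.0128,-0.0182,0],[0,0,0]], delta_rot=[[0,0,0],[0,0,0.143],[0,0,0.143],[0,0,0.143],[0,0,0.143],[0,0,0.143],[0,0,0.143],[0,0,0.147],[0,0,0],[0,0,0],[0,0,0],[0,0,0],[0,0,0],[0,0,0],[0,0,0],[0,0,0],[0,0,0],[0,0,0],[0,0,0],[0,0,0]], gripper=[-1,-1,-1,-1,-1,-1,-1,-1,-1,-1,-1,-1,-1,-1,-1,-1,-1,-1,-1,-1])

```text
clock: 17.7
ee_pos: [643.4, -108.3, 84.0]
orientation: [-0.051, 0.999, -0.0, -0.001]
force: [-1.1, 0.3, -4.2]
gripper_width: 0.503
grasp_force: 62.3
```

Run:
```python
from h import *
s=sense();print(s['clock'],s['gripper_width'],s['grasp_force'],s['force'])
to([644,-105,-22],95.96);grab('scene','c9');grab('wrist','w9')
```

```text
17.7 0.5034263535401317 62.339499816298485 [-1.09512806  0.29939928 -4.15169525]
tcp [ 643.4 -108.3   84. ] yaxis deg 95.8 slide mm [ -1.1   3.3 106. ]
tilt rotvec fix [-0.0005 -0.0021 -0.0022] slide after turn [ -0.9   3.2 106. ]
```

>>> jog_arm(slide=[[-0.001,0.0033,0.01],[0,0,0.03],[0,0,0.03],[0,0,0.018],[0,0,0.008],[0,0,0.005],[0,0,0.0025],[0,0,0]], delta_rot=[[0,0,0],[0,0,0],[0,0,0],[0,0,0],[0,0,0],[0,0,0],[0,0,0],[0,0,0]], gripper=[-1,-1,-1,-1,-1,-1,-1,-1])

```text
clock: 18.6
ee_pos: [644.2, -101.8, -16.2]
orientation: [-0.053, 0.999, -0.0, 0.001]
force: [0.4, -0.2, -3.4]
gripper_width: 0.505
grasp_force: 62.4
```

>>> jog_arm(slide=[[0,0,0.0015],[0,0,0]], delta_rot=[[0,0,0],[0,0,0]], gripper=[-1,-1])

```text
clock: 18.8
ee_pos: [644.1, -102.1, -17.8]
orientation: [-0.053, 0.999, -0.0, 0.001]
force: [-0.0, -0.4, -3.0]
gripper_width: 0.502
grasp_force: 62.4
```

>>> jog_arm(slide=[[0,0,0.002],[0,0,0]], delta_rot=[[0,0,0],[0,0,0]], gripper=[-1,-1])

```text
clock: 19.0
ee_pos: [644.5, -102.1, -18.4]
orientation: [-0.053, 0.999, -0.0, 0.001]
force: [-2.6, 0.6, 3.8]
gripper_width: 0.503
grasp_force: 64.2
```

>>> jog_arm(slide=[[0,0,0.0015],[0,0,0]], delta_rot=[[0,0,0],[0,0,0]], gripper=[-1,-1])

```text
clock: 19.2
ee_pos: [645.0, -102.4, -18.5]
orientation: [-0.053, 0.999, -0.0, 0.002]
force: [-3.0, -0.6, 9.8]
gripper_width: 0.503
grasp_force: 65.1
```

>>> jog_arm(slide=[[0,0,0.0015],[0,0,0]], delta_rot=[[0,0,0],[0,0,0]], gripper=[-1,-1])

```text
clock: 19.4
ee_pos: [645.7, -102.6, -18.8]
orientation: [-0.053, 0.999, -0.001, 0.003]
force: [-4.3, -0.7, 12.6]
gripper_width: 0.5
grasp_force: 65.4
```

It's in contact with the floor. I'll release and rise.

>>> jog_arm(slide=[[0,0,-0.003],[0,0,0],[0,0,0],[0,0,0],[0,0,0],[0,0,-0.01],[0,0,-0.03],[0,0,-0.04],[0,0,-0.05],[0,0,0],[0,0,0]], delta_rot=[[0,0,0],[0,0,0],[0,0,0],[0,0,0],[0,0,0],[0,0,0],[0,0,0],[0,0,0],[0,0,0],[0,0,0],[0,0,0]], gripper=[-1,0.35,0.35,0.35,0.35,0.35,0.35,0.35,0.35,0.35,0.35])

```text
clock: 20.5
ee_pos: [645.0, -102.1, 112.1]
orientation: [-0.053, 0.999, -0.001, 0.003]
force: [-0.6, 0.6, -0.6]
gripper_width: 0.673
grasp_force: 0.0
```

Run:
```python
from h import *
grab('wrist','w10');grab('scene','c10');grab('side','s10')
im=cv2.imread('pics/w10.png'); a=cv2.imread('pics/c10.png')[230:420,190:450]; b=cv2.imread('pics/s10.png')[170:350,330:520]
cv2.imwrite('pics/v10.png',np.hstack([cv2.resize(im,(400,300)),cv2.resize(a,(400,300))]))
to([440.1,-58.4,120],177)
```

```text
tcp [ 642.3 -101.5  107. ] yaxis deg 96.0 slide mm [196.6  64.1 -12.2]
tilt rotvec fix [ 0.0039 -0.002  -1.4131] slide after turn [-32.4 204.2 -13. ]
```

View pics/v10.png

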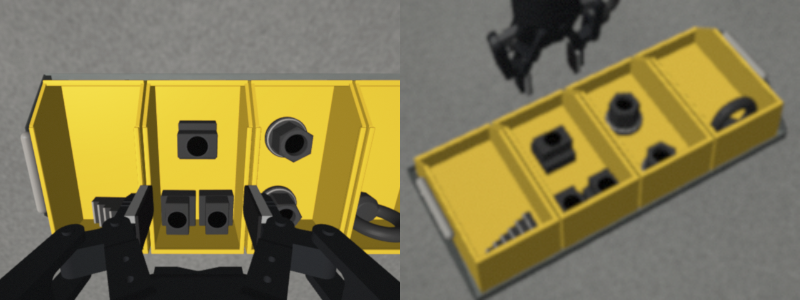

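Both nuts appear to be standing in their bins: the tee nut at (197,138) and the flange nut at (290,140). Their tops lean away from the camera as upright parts should. I'll check the uprightness numerically.

Run:
```python
from fit import *
def mask(f,r):
    u0,v0,u1,v1=r; im=cv2.resize(cv2.imread('pics/'+f+'.png')[v0:v1,u0:u1].astype(np.float32),None,fx=S,fy=S,interpolation=cv2.INTER_CUBIC)
    m=((im[...,2]-im[...,0])<30).astype(np.uint8)*255
    return m
for n,r,x,y,z,ts in(('tee',(270,180,362,270),644,-103,10,(.1,1.6)),('flange',(410,180,520,266),634,3,10,(.1,.6))):
    V=[('w10',r,mask('w10',r))]
    for t in ts:
        p,c=fit(V,lambda p:[pose(P,*p[:3])+[0,0,p[3]] for P in M[n]],[x,y,t,z],[5,5,.2,3]);print(n,p.round(2),round(c,4))
    # on its side hypotheses
    for nm,A in(('side-x',[90,0,0]),('side-y',[0,90,0])):
        Q=Rot.from_euler('xyz',A,degrees=True).as_matrix()
        for t in (.1,.1+np.pi):
            p,c=fit(V,lambda p:[pose((P-[0,0,18])@Q.T,*p[:3])+[0,0,p[3]+22] for P in M[n]],[x,y,t,z],[5,5,.2,3]);print(nm,p.round(2),round(c,4))
```

```text
tee [ 6.4896e+02 -1.0472e+02  1.1000e-01 -5.6000e+00] 0.0011
tee [ 648.83 -104.57    1.68   -8.12] 0.0963
side-x [ 6.3621e+02 -1.0585e+02  1.2000e-01  2.3230e+01] 0.1654
side-x [ 636.07 -105.61    3.22   22.75] 0.1623
side-y [ 6.4576e+02 -1.0503e+02  1.1000e-01 -5.7100e+00] 0.0119
side-y [ 644.62 -105.15    3.25   -9.95] 0.0051
flange [635.3    5.85   1.16  -4.07] 0.0003
flange [635.21   5.64   1.15  -3.68] 0.0003
side-x [ 6.3383e+02  2.6600e+00 -3.3000e-01 -1.2650e+01] 0.1034
side-x [635.81   6.41   2.64 -11.17] 0.076
side-y [634.78   5.63   1.09  -8.78] 0.0874
side-y [631.88   2.08   3.76  -8.8 ] 0.1169
```

Both are upright: the upright hypothesis fits far better than lying on a side. Next is the step block. I'll move above it and turn so the jaws close across its 32 mm width.

>>> jog_arm(slide=[[0.016,0.0052,0],[0.033,0.0107,0],[0.033,0.0107,0],[0.033,0.0107,0],[0.033,0.0107,0],[0.033,0.0107,0],[0.0156,0.0054,0],[0,0,0],[0,0,0],[0,0,0],[0,0,0],[0,0,0],[0,0,0],[0,0,0],[0,0,0],[0,0,0],[0,0,0],[0,0,0],[0,0,0]], delta_rot=[[0,0,0],[0,0,0],[0,0,0],[0,0,0],[0,0,0],[0,0,0],[0,0,0.145],[0,0,0.145],[0,0,0.145],[0,0,0.145],[0,0,0.145],[0,0,0.145],[0,0,0.145],[0,0,0.145],[0,0,0.145],[0,0,0.145],[0,0,0.145],[0,0,0.142],[0,0,0]], gripper=[0.4,0.4,0.4,0.4,0.4,0.4,0.4,0.4,0.4,0.4,0.4,0.4,0.4,0.4,0.4,0.4,0.4,0.4,0.4])

```text
clock: 22.55
ee_pos: [440.1, -58.5, 107.4]
orientation: [0.728, 0.685, -0.001, -0.002]
force: [-0.2, -0.2, 0.7]
gripper_width: 0.698
grasp_force: 0.0
```

>>> jog_arm(slide=[[0,0,0],[0,0,0]], delta_rot=[[0,0,0],[0,0,0]], gripper=[0.4,0.4])

```text
clock: 22.75
ee_pos: [440.8, -58.7, 108.5]
orientation: [0.728, 0.686, -0.0, -0.001]
force: [-0.3, 0.1, -0.1]
gripper_width: 0.7
grasp_force: 0.0
```

Run:
```python
from fit import *
grab('wrist','w11');print(proj('w11',[[440,-58,24]]))
r=(210,140,430,300);im=cv2.imread('pics/w11.png')
for thr in(20,30):
    m=obs('w11',r,thr=thr);V=[('w11',r,m)]
    p,c=fit(V,lambda p:[pose(P,*p) for P in M['step']],[440,-58,1.51],[5,5,.15]);print(p.round(3),round(c,4))
g=pose(np.array([[8,0,0.]]),*p)[0];print(g)
to([g[0],g[1],-36],np.degrees(p[2])-90)
cv2.imwrite('pics/v11.png',im[r[1]:r[3],r[0]:r[2]]);print(m.mean()/255, m[:, [0,-1]].mean(),m[[0,-1]].mean())
```

```text
[[314.80435499 225.02858934]]
[439.465 -62.985   1.518] 0.033
[439.438 -62.943   1.52 ] 0.029
[439.84813505 -54.95398659   0.        ]
tcp [441.  -58.8 108.8] yaxis deg -3.4 slide mm [  3.7  -1.2 144.8]
tilt rotvec fix [-0.001  -0.0003 -0.0082] slide after turn [  3.7  -1.3 144.8]
0.10877308238636364 0.0 24.775568181818183
```

The pose is consistent. I'll grasp about 8 mm toward the heavy end and descend.

>>> jog_arm(slide=[[0.005,-0.0013,0.02],[0,0,0.035],[0,0,0.035],[0,0,0.03],[0,0,0.017],[0,0,0.008],[0,0,0],[0,0,0],[0,0,0],[0,0,0],[0,0,0],[0,0,0],[0,0,0]], delta_rot=[[0,0,-0.008],[0,0,0],[0,0,0],[0,0,0],[0,0,0],[0,0,0],[0,0,0],[0,0,0],[0,0,0],[0,0,0],[0,0,0],[0,0,0],[0,0,0]], gripper=[0.4,0.4,0.4,0.4,0.4,0.4,0.4,-1,-1,-1,-1,-1,-1])

```text
clock: 24.1
ee_pos: [441.6, -54.1, -34.1]
orientation: [0.726, 0.688, 0.001, 0.001]
force: [-0.1, -0.0, 6.7]
gripper_width: 0.364
grasp_force: 61.4
```

>>> jog_arm(slide=[[0,0,0],[0,0,-0.02],[0,0,-0.03],[0,0,-0.03],[0,0,-0.03],[0,0,-0.015],[0,0,0]], delta_rot=[[0,0,0],[0,0,0],[0,0,0],[0,0,0],[0,0,0],[0,0,0],[0,0,0]], gripper=[-1,-1,-1,-1,-1,-1,-1])

```text
clock: 24.8
ee_pos: [441.9, -54.1, 91.5]
orientation: [0.726, 0.688, 0.002, 0.002]
force: [0.4, -1.2, -3.9]
gripper_width: 0.362
grasp_force: 60.7
```

Gripped. I'll turn 9° so the block lines up with the bin and carry it to the first bin.

>>> jog_arm(slide=[[0,0,0],[0,0,0],[-0.0099,0.0112,0],[-0.0246,0.028,0],[-0.0246,0.028,0],[-0.0246,0.028,0],[-0.0246,0.028,0],[-0.0246,0.028,0],[-0.0246,0.028,0],[-0.0148,0.0168,0],[0,0,0],[0,0,0],[0,0,0]], delta_rot=[[0,0,-0.08],[0,0,-0.078],[0,0,0],[0,0,0],[0,0,0],[0,0,0],[0,0,0],[0,0,0],[0,0,0],[0,0,0],[0,0,0],[0,0,0],[0,0,0]], gripper=[-1,-1,-1,-1,-1,-1,-1,-1,-1,-1,-1,-1,-1])

```text
clock: 26.1
ee_pos: [651.9, -203.6, 87.5]
orientation: [0.669, 0.743, -0.0, -0.002]
force: [1.3, -0.3, -3.0]
gripper_width: 0.364
grasp_force: 60.9
```

Run:
```python
from h import *
s=sense();print(s['clock'],s['gripper_width'],s['force'])
to([654.5,-205.3,-24],5.96)
```

```text
26.1 0.36438987873620704 [ 1.34704122 -0.31258431 -3.04400706]
tcp [ 651.9 -203.6   87.5] yaxis deg 6.0 slide mm [ -2.1   2.7 111.5]
tilt rotvec fix [-0.003  -0.0019  0.0013] slide after turn [ -1.9   2.4 111.5]
```

>>> jog_arm(slide=[[-0.001,0.001,0.01],[0,0,0.03],[0,0,0.03],[0,0,0.02],[0,0,0.009],[0,0,0.005],[0,0,0.002],[0,0,0]], delta_rot=[[0,0,0],[0,0,0],[0,0,0],[0,0,0],[0,0,0],[0,0,0],[0,0,0],[0,0,0]], gripper=[-1,-1,-1,-1,-1,-1,-1,-1])

```text
clock: 26.9
ee_pos: [655.2, -205.7, -15.3]
orientation: [0.669, 0.743, 0.0, 0.001]
force: [-0.4, 0.4, -3.1]
gripper_width: 0.364
grasp_force: 60.9
```

>>> jog_arm(slide=[[0,0,0.002],[0,0,0]], delta_rot=[[0,0,0],[0,0,0]], gripper=[-1,-1])

```text
clock: 27.1
ee_pos: [654.9, -205.7, -17.7]
orientation: [0.669, 0.743, 0.0, 0.001]
force: [-0.2, 0.2, -4.1]
gripper_width: 0.365
grasp_force: 60.9
```

>>> jog_arm(slide=[[0,0,0.0015],[0,0,0]], delta_rot=[[0,0,0],[0,0,0]], gripper=[-1,-1])

```text
clock: 27.3
ee_pos: [654.4, -205.5, -20.2]
orientation: [0.669, 0.743, 0.0, 0.0]
force: [0.2, -0.4, -4.1]
gripper_width: 0.367
grasp_force: 60.9
```

>>> jog_arm(slide=[[0,0,0.0015],[0,0,0]], delta_rot=[[0,0,0],[0,0,0]], gripper=[-1,-1])

```text
clock: 27.5
ee_pos: [654.2, -205.4, -22.0]
orientation: [0.669, 0.743, -0.0, -0.0]
force: [-0.4, 0.5, -3.5]
gripper_width: 0.368
grasp_force: 60.9
```

>>> jog_arm(slide=[[0,0,0.001],[0,0,0],[0,0,0]], delta_rot=[[0,0,0],[0,0,0],[0,0,0]], gripper=[-1,-1,-1])

```text
clock: 27.8
ee_pos: [654.3, -205.4, -22.8]
orientation: [0.669, 0.743, 0.0, -0.0]
force: [-0.1, 0.2, -3.6]
gripper_width: 0.366
grasp_force: 60.9
```

>>> jog_arm(slide=[[0,0,0.001],[0,0,0],[0,0,0]], delta_rot=[[0,0,0],[0,0,0],[0,0,0]], gripper=[-1,-1,-1])

```text
clock: 28.1
ee_pos: [654.3, -205.4, -23.8]
orientation: [0.669, 0.743, 0.0, -0.0]
force: [-0.1, -0.5, -3.8]
gripper_width: 0.368
grasp_force: 60.9
```

>>> jog_arm(slide=[[0,0,0.001],[0,0,0],[0,0,0]], delta_rot=[[0,0,0],[0,0,0],[0,0,0]], gripper=[-1,-1,-1])

```text
clock: 28.4
ee_pos: [654.3, -205.4, -24.8]
orientation: [0.669, 0.743, 0.0, -0.0]
force: [0.2, -0.2, -3.5]
gripper_width: 0.365
grasp_force: 60.9
```

>>> jog_arm(slide=[[0,0,0.001],[0,0,0],[0,0,0]], delta_rot=[[0,0,0],[0,0,0],[0,0,0]], gripper=[-1,-1,-1])

```text
clock: 28.7
ee_pos: [654.3, -205.4, -25.8]
orientation: [0.669, 0.743, 0.0, -0.0]
force: [0.4, 1.1, -3.7]
gripper_width: 0.365
grasp_force: 60.9
```

>>> jog_arm(slide=[[0,0,0.001],[0,0,0],[0,0,0]], delta_rot=[[0,0,0],[0,0,0],[0,0,0]], gripper=[-1,-1,-1])

```text
clock: 29.0
ee_pos: [654.3, -205.4, -26.8]
orientation: [0.669, 0.743, 0.0, -0.0]
force: [1.0, -0.1, -4.2]
gripper_width: 0.367
grasp_force: 60.9
```

>>> jog_arm(slide=[[0,0,0.001],[0,0,0],[0,0,0]], delta_rot=[[0,0,0],[0,0,0],[0,0,0]], gripper=[-1,-1,-1])

```text
clock: 29.3
ee_pos: [654.5, -205.5, -27.0]
orientation: [0.669, 0.743, 0.0, 0.0]
force: [-2.0, 0.4, 1.1]
gripper_width: 0.369
grasp_force: 61.3
```

Contact with the floor at reported -27. I'll release, lift, and move to the eye nut.

>>> jog_arm(slide=[[0,0,0],[0,0,0],[0,0,0],[0,0,0],[0,0,-0.01],[0,0,-0.03],[0,0,-0.05],[0,0,-0.05],[0,0,-0.015],[0,0,0]], delta_rot=[[0,0,0],[0,0,0],[0,0,0],[0,0,0],[0,0,0],[0,0,0],[0,0,0],[0,0,0],[0,0,0],[0,0,0]], gripper=[0.3,0.3,0.3,0.3,0.3,0.3,0.3,0.3,0.3,0.3])

```text
clock: 30.3
ee_pos: [656.9, -206.5, 133.5]
orientation: [0.669, 0.743, 0.002, 0.005]
force: [0.7, -0.1, 0.1]
gripper_width: 0.65
grasp_force: 0.0
```

>>> jog_arm(slide=[[0.0124,-0.0081,0],[0.0311,-0.0204,0],[0.0311,-0.0204,0],[0.0311,-0.0204,0],[0.0311,-0.0204,0],[0.0311,-0.0204,0],[0.0311,-0.0204,0],[0.0311,-0.0204,0],[0.0311,-0.0204,0],[0.0187,-0.0122,0],[0,0,0],[0,0,0],[0,0,0],[0,0,0],[0,0,0]], delta_rot=[[0,0,0],[0,0,0],[0,0,0],[0,0,0],[0,0,0],[0,0,0],[0,0,0],[0,0,0],[0,0,0],[0,0,0],[0,0,0.122],[0,0,0.122],[0,0,0.122],[0,0,0],[0,0,0]], gripper=[0.3,0.3,0.3,0.3,0.3,0.3,0.3,0.3,0.3,0.3,0.3,0.3,0.3,0.3,0.3])

```text
clock: 31.8
ee_pos: [441.5, 53.7, 125.5]
orientation: [0.792, 0.61, -0.001, -0.001]
force: [0.7, 0.4, -0.2]
gripper_width: 0.651
grasp_force: 0.0
```

Run:
```python
from fit import *
to([443,53.7,5],-15)
grab('wrist','w12');print(proj('w12',[[443,54,0],[443,54,72]]))
r=(230,150,410,330)
for thr in(25,35):
    m=obs('w12',r,thr=thr,close=1);V=[('w12',r,m)]
    for t in(1.2,1.45):
        p,c=fit(V,lambda p:[pose(P,*p) for P in torus()+[cyl(20,0,p_h)]] if 0 else [pose(P,*p) for P in M['eye']],[443,54,t],[5,5,.15]);print(p.round(3),round(c,4))
# overlay for later
im=cv2.imread('pics/w12.png')[r[1]:r[3],r[0]:r[2]];R=render('w12',[pose(P,*p) for P in M['eye']],r)
im=cv2.resize(im,None,fx=2,fy=2);o=cv2.resize(cv2.Canny(R,50,150),(360,360));im[o>60]=(0,0,255)
mm=cv2.cvtColor(cv2.resize(m,(360,360)),cv2.COLOR_GRAY2BGR);cv2.imwrite('pics/v12.png',np.hstack([im,mm]))
```

```text
tcp [441.5  53.7 125.5] yaxis deg -14.8 slide mm [  0.5   1.8 120.5]
tilt rotvec fix [-0.0032  0.0007  0.0033] slide after turn [  0.4   1.5 120.5]
[[317.71289917 211.75596235]
 [317.69707942 237.91462844]]
[442.831  49.765   1.347] 0.316
[442.851  49.769   1.351] 0.3161
[442.837  49.772   1.347] 0.3131
[442.895  49.71    1.349] 0.3132
```

The fit agrees with the earlier pose (443, 52, yaw 77°). I'll descend so the pads meet the bar at the top of the ring.

>>> jog_arm(slide=[[-0.0016,0.0018,0.02],[0,0,0.035],[0,0,0.035],[0,0,0.02],[0,0,0.01],[0,0,0],[0,0,0],[0,0,0],[0,0,0],[0,0,0],[0,0,0],[0,0,0],[0,0,0]], delta_rot=[[0,0,-0.03],[0,0,0],[0,0,0],[0,0,0],[0,0,0],[0,0,0],[0,0,0],[0,0,0],[0,0,0],[0,0,0],[0,0,0],[0,0,0],[0,0,0]], gripper=[0.3,0.3,0.3,0.3,0.3,0.3,-1,-1,-1,-1,-1,-1,-1])

```text
clock: 33.15
ee_pos: [444.8, 51.8, 8.9]
orientation: [0.784, 0.621, 0.001, 0.001]
force: [-2.6, 0.9, 5.8]
gripper_width: 0.162
grasp_force: 58.4
```

>>> jog_arm(slide=[[0,0,0],[0,0,-0.02],[0,0,-0.03],[0,0,-0.03],[0,0,-0.03],[0,0,-0.01],[0,0,0]], delta_rot=[[0,0,0],[0,0,0],[0,0,0],[0,0,0],[0,0,0],[0,0,0],[0,0,0]], gripper=[-1,-1,-1,-1,-1,-1,-1])

```text
clock: 33.85
ee_pos: [444.7, 51.6, 128.2]
orientation: [0.784, 0.621, 0.001, 0.001]
force: [-0.4, -0.3, -3.9]
gripper_width: 0.165
grasp_force: 59.6
```

Run:
```python
from h import *
s=sense();print(s['clock'],s['gripper_width'],s['force'],s['grasp_force'])
b=[648.4-27*.9946,112.3-27*.104,60];print(b);to(b,5.96);grab('wrist','w13');grab('side','s13')
```

```text
33.85 0.16540923698517299 [-0.4482817  -0.30734762 -3.85603798] 59.64893314987421
[621.5458, 109.49199999999999, 60]
tcp [444.7  51.6 128.2] yaxis deg -13.2 slide mm [ 96.8 158.7  68.7]
tilt rotvec fix [ 2.90e-03 -2.00e-04 -3.35e-01] slide after turn [ 39.2 181.9  68.2]
```

Held (14 mm, 60 N). I'll turn and carry it to the fourth bin.

>>> jog_arm(slide=[[0,0,0],[0,0,0],[0,0,0],[0.0031,0.0146,0],[0.0078,0.0364,0],[0.0078,0.0364,0],[0.0078,0.0364,0],[0.0078,0.0364,0],[0.0047,0.0218,0],[0,0,0],[0,0,0],[0,0,0.02],[0,0,0.03],[0,0,0.03],[0,0,0.012],[0,0,0.005],[0,0,0],[0,0,0]], delta_rot=[[0,0,-0.1117],[0,0,-0.1117],[0,0,-0.1117],[0,0,0],[0,0,0],[0,0,0],[0,0,0],[0,0,0],[0,0,0],[0,0,0],[0,0,0],[0,0,0],[0,0,0],[0,0,0],[0,0,0],[0,0,0],[0,0,0],[0,0,0]], gripper=[-1,-1,-1,-1,-1,-1,-1,-1,-1,-1,-1,-1,-1,-1,-1,-1,-1,-1])

```text
clock: 35.75
ee_pos: [622.0, 109.4, 32.3]
orientation: [0.669, 0.743, 0.001, 0.001]
force: [0.9, -0.3, -3.7]
gripper_width: 0.166
grasp_force: 59.7
```

>>> jog_arm(slide=[[0,0,0.0035],[0,0,0],[0,0,0.0025],[0,0,0]], delta_rot=[[0,0,0],[0,0,0],[0,0,0],[0,0,0]], gripper=[-1,-1,-1,-1])

```text
clock: 36.15
ee_pos: [620.6, 109.4, 24.1]
orientation: [0.669, 0.743, -0.0, -0.0]
force: [0.7, 0.7, -3.7]
gripper_width: 0.166
grasp_force: 59.8
```

>>> jog_arm(slide=[[0,0,0.003],[0,0,0],[0,0,0]], delta_rot=[[0,0,0],[0,0,0],[0,0,0]], gripper=[-1,-1,-1])

```text
clock: 36.45
ee_pos: [620.7, 109.3, 21.0]
orientation: [0.669, 0.743, -0.0, -0.0]
force: [0.0, 0.1, -4.0]
gripper_width: 0.165
grasp_force: 59.8
```

>>> jog_arm(slide=[[0,0,0.0015],[0,0,0],[0,0,0]], delta_rot=[[0,0,0],[0,0,0],[0,0,0]], gripper=[-1,-1,-1])

```text
clock: 36.75
ee_pos: [620.8, 109.3, 19.7]
orientation: [0.669, 0.743, -0.0, -0.0]
force: [0.0, 0.6, -4.3]
gripper_width: 0.167
grasp_force: 59.8
```

>>> jog_arm(slide=[[0,0,0.0015],[0,0,0],[0,0,0]], delta_rot=[[0,0,0],[0,0,0],[0,0,0]], gripper=[-1,-1,-1])

```text
clock: 37.05
ee_pos: [620.7, 109.4, 18.2]
orientation: [0.669, 0.743, -0.0, -0.0]
force: [0.0, 0.2, -3.7]
gripper_width: 0.168
grasp_force: 59.8
```

>>> jog_arm(slide=[[0,0,0.001],[0,0,0],[0,0,0]], delta_rot=[[0,0,0],[0,0,0],[0,0,0]], gripper=[-1,-1,-1])

```text
clock: 37.35
ee_pos: [620.8, 109.4, 17.3]
orientation: [0.669, 0.743, 0.0, -0.0]
force: [-0.4, -0.2, -4.1]
gripper_width: 0.164
grasp_force: 59.8
```

>>> jog_arm(slide=[[0,0,0.001],[0,0,0],[0,0,0]], delta_rot=[[0,0,0],[0,0,0],[0,0,0]], gripper=[-1,-1,-1])

```text
clock: 37.65
ee_pos: [620.8, 109.4, 16.3]
orientation: [0.669, 0.743, 0.0, -0.0]
force: [-0.6, 0.6, -4.7]
gripper_width: 0.168
grasp_force: 59.8
```

>>> jog_arm(slide=[[0,0,0.001],[0,0,0],[0,0,0]], delta_rot=[[0,0,0],[0,0,0],[0,0,0]], gripper=[-1,-1,-1])

```text
clock: 37.95
ee_pos: [620.9, 109.4, 16.1]
orientation: [0.669, 0.743, 0.0, 0.0]
force: [-2.9, 0.1, 1.2]
gripper_width: 0.168
grasp_force: 60.5
```

Contact. I'll release, lift clear, and back off for a final view.

>>> jog_arm(slide=[[0,0,0.0005],[0,0,0],[0,0,0],[0,0,0],[0,0,0],[0,0,0],[0,0,-0.01],[0,0,-0.03],[0,0,-0.05],[0,0,-0.04],[0,0,0],[0,-0.03,0],[0,-0.04,0],[0,-0.04,0],[0,-0.02,0],[0,0,0],[0,0,0],[0,0,0]], delta_rot=[[0,0,0],[0,0,0],[0,0,0],[0,0,0],[0,0,0],[0,0,0],[0,0,0],[0,0,0],[0,0,0],[0,0,0],[0,0,0],[0,0,0],[0,0,0],[0,0,0],[0,0,0],[0,0,0],[0,0,0],[0,0,0]], gripper=[-1,0.1,0.1,0.1,0.1,0.1,0.1,0.1,0.1,0.1,0.1,0.1,0.1,0.1,0.1,0.1,0.1,0.1])

```text
clock: 39.75
ee_pos: [492.6, 95.9, 145.1]
orientation: [0.669, 0.743, 0.0, 0.0]
force: [-0.3, 1.2, 0.5]
gripper_width: 0.548
grasp_force: 0.0
```

Run:
```python
from h import *
for n,f in(('scene','c14'),('side','s14')):grab(n,f)
a=cv2.imread('pics/c14.png')[150:420,140:460]; b=cv2.imread('pics/s14.png')[165:365,220:520]
cv2.imwrite('pics/v14.png',np.hstack([cv2.resize(a,(420,354),interpolation=cv2.INTER_CUBIC),cv2.resize(b,(380,354),interpolation=cv2.INTER_CUBIC)]))
print(sense()['clock'])
```

```text
39.85
```

View pics/v14.png

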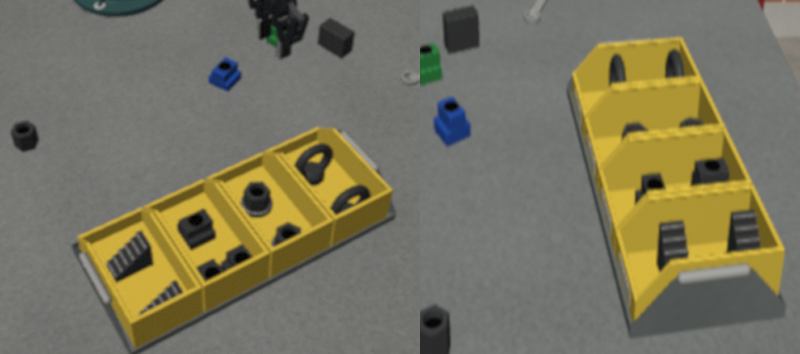

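The final view shows every part standing upright beside its own kind: step block (130,255), tee nut (196,228), flange nut (257,198) and eye nut (315,162). The plain nut, the packing block and the coloured T-nuts have not moved, and the gripper is clear, so I'm handing in.

```bash
python3 -c "
from plant import job_done
print(job_done())"
```

```text
the job is handed in; nothing more can be done
None
```

The flange nut, T-slot nut, step block and eye nut, placed in that order, are each upright in the bin of their own kind; the look-alikes were not touched, and the job was handed in at about 40 s of the 96 s allowed.

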